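Snap the knob back on the casserole lid and lift the lid by it

ROBOT

A 6-joint arm with a two-finger parallel gripper is mounted at the origin on a cart in front of the work surface, level with it; the furniture and walls round the work are solid. World frame = base frame: x ahead of the robot, y to its left, z up, the work surface at z = 0. Lengths are in m, angles in rad, forces in N, time in s.
With the tool pointing down it reaches from about 0.3 to 0.85 m from the base axis. Payload 4.2 kg.
Tool frame: the origin (TCP) lies at the very end of the fingers, on their centre line; the grasp point (between the pads) lies arm.grasp_offset behind it (arm.grasp_offset is the distance from the TCP to the grasp point, in m); z points along the fingers, y is the line along which they close (so a half turn about z gives the same grasp; the last joint's range is limited). The gripper opens to 91 mm and grips with 3 to 60 N. Pads are 32 mm wide; open, the fingers measure 118 mm over their backs; the gripper's body (76 mm by 178 mm) begins 60 mm behind the grasp point.
Start: joints at [-1.176, 0.32, 1.565, -0, 1.257, -0.02], TCP at [0.232, -0.526, 0.214] pointing down, gripper open.
Joint ranges: [-3.11, 3.11], [-0.84, 2.01], [0.21, 2.61], [-1.34, 4.49], [0.05, 2.63], [-2.56, 2.56]. Speed limits (rad/s): [2.57, 2.57, 3.14, 3.14, 3.14, 3.14].

INTERFACE

Orientations are given as [roll, pitch, yaw] about the fixed x, y, z axes, in that order (R = Rz(yaw) Ry(pitch) Rx(roll)).
In Python, from cell import arm, cams, sensors, solver gives the robot as it stands (arm), with the cameras (cams), the readings (sensors) and the kinematics (solver). Calls block until the motion is done:
- arm.move_ptp(position, orientation): joint-space move of the TCP to a pose.
- arm.movel(position, attitude=None, velocity=0.15, stop_force=None): straight line of the TCP; attitude=None keeps the orientation; velocity is the mean speed in m/s. With stop_force (N) it stops when the force on the tool has changed by that much, and returns True; else False.
- arm.set_joints(angles): joint-space move.
- arm.set_gripper(opening, squeeze=None): finger opening in m; squeeze is the grip in N (None keeps the last); returns when the fingers have stopped.
- arm.hold(seconds).
- solver.ik(position, orientation): joint angles nearest the present ones, or None.
- sensors.get_state(): the state.
- cams.capture(name): name is "side" or "top"; returns the picture (420x560x3 uint8, blue, green, red); there is no depth.
- cams.camera_params(name): a dict with "fx", "fy", "cx", "cy" (pixels), "eye" and "attitude" of the camera in the world. Camera axes: x right, y down, z forward; pixel columns grow to the right and rows downward; lengths in m; the calibration is good to about 2 mm. A picture is of the moment at which its call begins. camera_params takes no time and is no camera call.
A pose or a line that the arm cannot do raises arm.PlanningError and nothing moves.
- arm.job_done(): hands the job in; it is judged then, once.
The state is a dict: "time": time; "joint_pos": joint angles; "dq": joint speeds; "joint_efforts": joint torques, N m; "ee_pos": TCP position; "ee_rot": TCP orientation; "wrist_force": force on the tool from outside, world axes, zero at the start; "ft_torque": the same for the moment, N m; "opening": finger opening in m; "grip_force": force on a finger pad.
Only numpy, scipy, OpenCV 4.12 (cv2) and the standard library are available. Lean on these libraries where they do the work, as an engineer would, in place of code of your own. Each camera call takes 0.05 s, during which the arm holds its last target. There are 200 camera calls.

TASK

The red push-on knob has come off the lid of the black casserole. Pick up the knob, press it straight down onto the brass stud of the lid, lying in place on the casserole, until it clicks, and keep pressing firmly for about another second so that it is fully home. Then lift the lid by its knob and finish while still holding it, level and still, about 10 cm above the casserole; leave the casserole, the lemon, the garlic and the tumbler where they are.

Things in the scene. Friction and masses are not known exactly. Their poses are not given: they have to be found in the camera images.
- knob: Loose red round lid knob, upright on the worktop, 200 g, 40 mm high: foot flange 43 mm across, 6 mm high, above it a grip 32 mm across; fingertips just above the flange can push on it. Origin: centre of its underside; z up its axis. Underneath, a bore 17 mm wide, 26 mm deep with four spring prongs, 10 mm up, that leave 10 mm between them.
- lid: Loose round domed aluminium lid, 224 mm across, 300 g, lying on the casserole's rim. Origin: on its axis in the plane of the rim; z up. In its middle a black rubber washer 34 mm across, whose top lies 22 mm above the origin, and on it the brass stud.
- seat (a point): Centre of the top of the rubber washer round the stud, on the lid's axis; when the knob is fully home its underside rests here.
- stud_tip (a point): Top of the brass stud, 22 mm above the washer. Tapered head, 4 mm across at the tip, 15 mm at 14 mm above the washer, 9 mm neck below. The knob first rests about 10 mm above the washer; the push then rises to roughly 6-12 N, drops at the click about 4 mm above it, and the knob goes down onto the washer. It then holds far more than the lid weighs.
- casserole: Black enamel casserole, 222 mm across, 289 mm over its two side lugs (along its own y), rim 88 mm above the worktop, 1.5 kg, not fixed. Origin: centre of its underside.
- lemon: Yellow lemon, 72x55x56 mm, a bystander. Origin: centre of its underside as it was put down.
- garlic: Whitish garlic bulb, 56 mm across and high, a bystander. Origin: centre of its underside.
- tumbler: Grey metal tumbler, 73 mm across, 96 mm high, a bystander. Origin: centre of its underside.

How it is judged:
By the outcome, as a careful person would: the job done as asked, in the order asked, and still so for the second after the job is handed in, while the arm keeps its last pose, push and grip.
It also fails if it takes over 48 s, if anything falls off the work surface, if the arm or the gripper's body presses on something with over 40 N, if the wrist force passes 120 N, or if a joint passes its speed limit or range.

## Working session

There is one attempt and no reset: what is moved stays moved. The work goes in short steps, each a Python script; the robot and the scene stay as the last script left them, time stands still between calls to the robot, and variables do not carry over. Pictures are saved under pics/ and viewed, at most 10 in all, crops included, and the job is handed in when it is done.

```bash
mkdir -p pics
python3 - <<'E'
from cell import arm, cams, sensors, solver
import cv2
for n in("top","side"):
    cv2.imwrite(f"pics/{n}0.png",cams.capture(n)); print(n,cams.camera_params(n))
s=sensors.get_state(); print(s, arm.grasp_offset)
E
```

```text
top {'fx': 432.89472042309825, 'fy': 432.89472042309825, 'cx': 286.0962869712913, 'cy': 214.31973709483105, 'eye': array([0.44872873, 0.12896054, 0.98178897]), 'attitude': array([-3.03452285,  0.00581449, -1.56497733])}
side {'fx': 442.78685458839334, 'fy': 442.78685458839334, 'cx': 281.55863302598885, 'cy': 213.00804487812758, 'eye': array([0.51152681, 0.79371902, 0.63074846]), 'attitude': array([-2.22687993,  0.01494694, -3.08471512])}
{'time': 0.1, 'joint_pos': array([-1.17603708e+00,  3.20207630e-01,  1.56553652e+00, -1.14876340e-05,
        1.25736339e+00, -1.99796755e-02]), 'dq': array([-6.30113311e-04, -2.07375119e-03, -3.57028607e-03, -1.87059790e-04,
       -3.59317823e-04,  2.66375489e-05]), 'joint_efforts': array([ 9.72256498e-05, -4.13334954e+01, -2.32508898e+01,  7.28620542e-02,
        4.22028790e-02, -6.16638840e-05]), 'ee_pos': array([ 0.23153806, -0.52584849,  0.21322398]), 'ee_rot': array([-3.14007785e+00, -1.93444920e-05,  4.14742453e-01]), 'wrist_force': array([-0.43380944, -0.69954626,  0.0622278 ]), 'ft_torque': array([-0.01290588, -0.00191304, -0.03593904]), 'grip_force': 0.0, 'opening': 0.09092418286836826} 0.0188
```

View pics/top0.png

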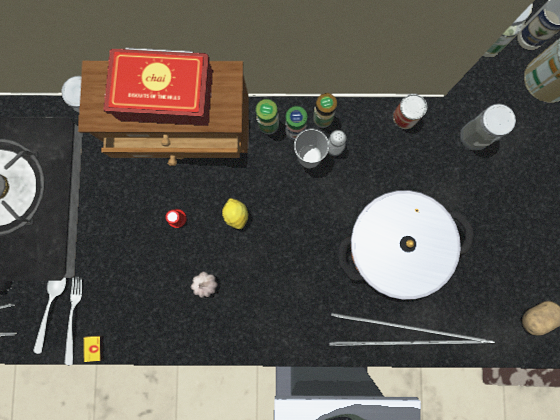

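View pics/side0.png

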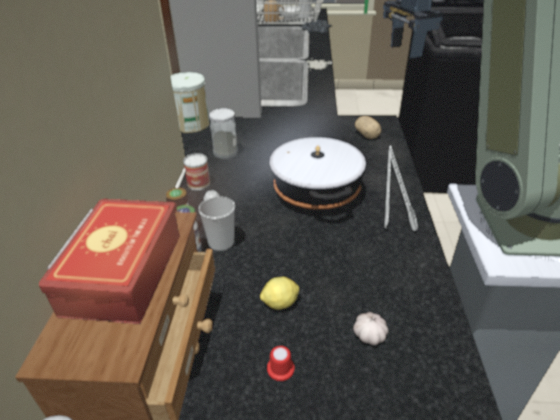

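The top view shows the knob at about (175,218), stud at (409,243), lemon (235,213), garlic (204,285) and tumbler (311,148). In the side view the knob is at (281,362) and the stud at (318,148).

```bash
cat > h.py <<'E'
from cell import arm, cams, sensors, solver
import cv2, numpy as np
from scipy.spatial.transform import Rotation as R
def ray(n,uv):
    c=cams.camera_params(n)
    d=R.from_euler('xyz',c['attitude']).as_matrix()@[(uv[0]-c['cx'])/c['fx'],(uv[1]-c['cy'])/c['fy'],1]
    return np.array(c['eye']),d/np.linalg.norm(d)
def plane(n,uv,z):
    e,d=ray(n,uv); return e+d*(z-e[2])/d[2]
def tri(a,b):
    (e,d),(f,g)=ray('top',a),ray('side',b)
    t=np.linalg.lstsq(np.c_[d,-g],f-e,rcond=None)[0]
    p,q=e+d*t[0],f+g*t[1]; return (p+q)/2,np.linalg.norm(p-q)
def proj(n,p):
    c=cams.camera_params(n); q=R.from_euler('xyz',c['attitude']).inv().apply(np.array(p)-c['eye'])
    return np.array([c['fx']*q[0]/q[2]+c['cx'],c['fy']*q[1]/q[2]+c['cy']])
def blob(m,roi):
    """largest contour in roi (u0,v0,u1,v1): centroid, area, contour"""
    k=np.zeros(m.shape,np.uint8);u0,v0,u1,v1=roi;k[v0:v1,u0:u1]=m[v0:v1,u0:u1]*255
    cs=cv2.findContours(k,cv2.RETR_EXTERNAL,cv2.CHAIN_APPROX_NONE)[0]
    c=max(cs,key=cv2.contourArea); M=cv2.moments(c)
    return np.array([M['m10'],M['m01']])/M['m00'],M['m00'],c
def red(i): h=cv2.cvtColor(i,cv2.COLOR_BGR2HSV); return ((h[...,0]<8)|(h[...,0]>172))&(h[...,1]>120)&(h[...,2]>70)
def brass(i): h=cv2.cvtColor(i,cv2.COLOR_BGR2HSV); return (h[...,0]>8)&(h[...,0]<28)&(h[...,1]>90)&(h[...,2]>60)
E
python3 - <<'E'
from h import *
t,s=cv2.imread('pics/top0.png'),cv2.imread('pics/side0.png')
for nm,i,roi in(('top',t,(155,198,198,240)),('side',s,(255,335,305,390))):
    c,a,k=blob(red(i),roi); x=cv2.boundingRect(k); print(nm,'knob',c,a,x,cv2.minEnclosingCircle(k))
    w=(i.min(2)>150); c,a,k=blob(w,roi); print(' cap',c,a,plane(nm,c,.04))
bt=blob(brass(t),(395,230,425,256)); bs=blob(brass(s),(308,140,328,158))
print(bt[:2],bs[:2],cv2.boundingRect(bt[2]),cv2.boundingRect(bs[2]),tri(bt[0],bs[0]))
# lid ellipse
for nm,i,roi in(('top',t,(345,185,466,305)),('side',s,(260,135,375,195))):
    c,a,k=blob(i.min(2)>120,roi); e=cv2.fitEllipse(cv2.convexHull(k)); print('lid',nm,e,plane(nm,e[0],.088))
c1=cv2.resize(t[190:250,150:260],None,fx=5,fy=5,interpolation=0);c2=cv2.resize(s[335:395,250:310],None,fx=5,fy=5,interpolation=0)
c3=cv2.resize(t[215:270,385:435],None,fx=5,fy=5,interpolation=0);c4=cv2.resize(s[135:190,260:380],None,fx=4,fy=4,interpolation=0)
o=np.zeros((600,800,3),np.uint8)
for c,y,x in((c1,0,0),(c4,310,0),(c2,0,500 if 0 else 480+20 ),(c3,310,500)): 
    c=c[:600-y,:800-x]; y2=x*0+y; o[y2:y2+c.shape[0],x:x+c.shape[1]]=c
cv2.imwrite('pics/z.png',o)
E
```

```text
top knob [175.50777202 217.68969488] 289.5 (165, 209, 21, 19) ((175.14999389648438, 217.5), 10.453454971313477)
 cap [171.94214876 216.34435262] 60.5 [0.54416217 0.38504432 0.04      ]
side knob [280.14246196 363.64292301] 723.0 (267, 345, 28, 36) ((280.5, 362.75714111328125), 17.82048225402832)
 cap [279.84271284 353.56132756] 115.5 [0.54633964 0.38440864 0.04      ]
(array([409.48484848, 243.12121212]), 38.5) (array([317.44444444, 148.77777778]), 1.5) (406, 240, 8, 8) (317, 148, 2, 3) (array([ 0.48626312, -0.10994198,  0.12315379]), np.float64(0.0025847129050489658))
lid top ((405.3447570800781, 244.5347442626953), (107.40370178222656, 110.57524108886719), 127.3638687133789) [ 0.48350317 -0.11104421  0.088     ]
lid side ((316.7714538574219, 162.15737915039062), (51.93037414550781, 97.04560089111328), 91.70601654052734) [ 0.48792834 -0.10899653  0.088     ]
```

View pics/z.png

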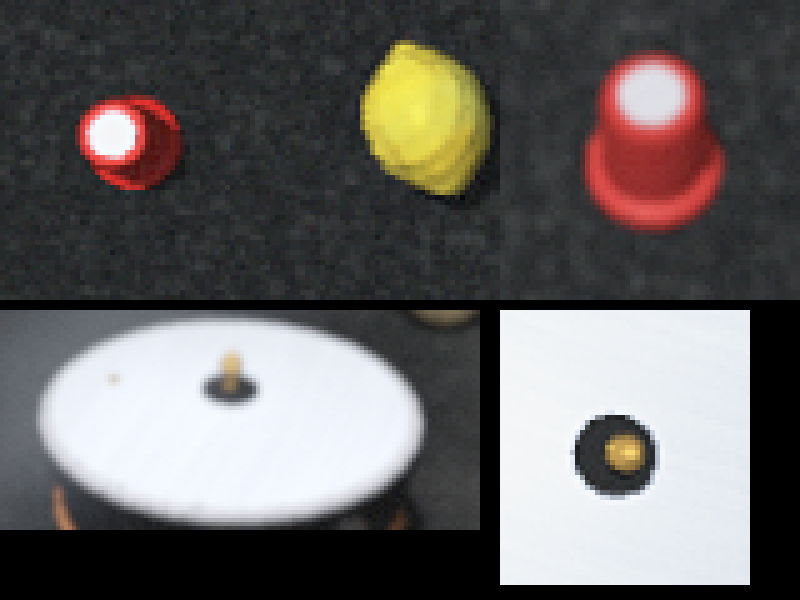

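The zoom shows the cap centre (side ≈280.4,354; top ≈172,216.5) and the stud and washer (top ≈408,244; side ≈317.5,155) clearly.

Run:
```python
from h import *
t,s=cv2.imread('pics/top0.png'),cv2.imread('pics/side0.png')
for nm,i,roi in(('top',t,(396,232,422,258)),('side',s,(305,146,332,166))):
    c,a,k=blob(i.max(2)<100,roi); k=cv2.convexHull(k); e=cv2.fitEllipse(k); print(nm,'washer',e,plane(nm,e[0],.11))
print('head top @.124-.13',plane('top',(409.5,243.1),.124),plane('top',(409.5,243.1),.13)); print('tip side',plane('side',(317.75,145.3),.131))
print(tri((171.94,216.34),(279.84,353.56)))
# pick
k=[.5452,.3848]
down=[np.pi,0,0]
p=sensors.get_state()['ee_pos']
arm.movel([p[0],p[1],.33],velocity=.25)
arm.move_ptp([k[0],k[1],.15],down)
arm.set_gripper(.07,20)
arm.movel([k[0],k[1],.05],velocity=.15)
for n in('top','side'): cv2.imwrite(f'pics/{n}1.png',cams.capture(n))
print(sensors.get_state()['time'],sensors.get_state()['ee_pos'],sensors.get_state()['joint_pos'],sensors.get_state()['wrist_force'])
a=cv2.imread('pics/top1.png')[130:290,100:290]; b=cv2.imread('pics/side1.png')[230:420,180:380]
o=np.zeros((400,780,3),np.uint8);a=cv2.resize(a,None,fx=2,fy=2);b=cv2.resize(b,None,fx=2,fy=2);o[:320,:380]=a;o[:380,380:]=b
cv2.imwrite('pics/c1.png',o)
```

```text
top washer ((407.4737854003906, 243.48941040039062), (15.119754791259766, 15.918914794921875), 108.6162109375) [ 0.48476648 -0.10945359  0.11      ]
side washer ((317.1334228515625, 154.36685180664062), (4.506511211395264, 10.113165855407715), 92.37555694580078) [ 0.48783608 -0.10731822  0.11      ]
head top @.124-.13 [ 0.48497837 -0.10963982  0.124     ] [ 0.48472481 -0.10797087  0.13      ]
tip side [ 0.48709925 -0.11238806  0.131     ]
(array([0.54521788, 0.38488531, 0.04052462]), np.float64(0.0021896763012032756))
5.575 [0.54606711 0.385379   0.0514775 ] [ 5.97375066e-01  5.89461261e-01  1.54792395e+00 -4.06251558e-05
  1.00134541e+00  2.16812841e+00] [-0.14343011 -0.03577491  0.93107788]
```

View pics/c1.png

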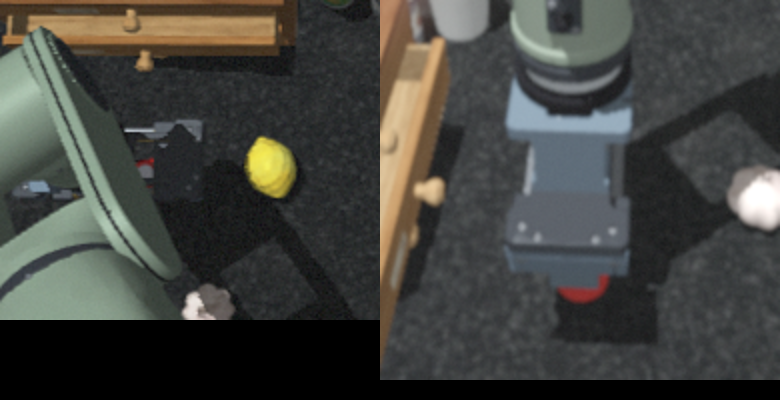

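The knob sits just below and between the open fingers, but its flange appears ~6 px right of the finger centre in the side view. I'll check that against the projection.

```bash
python3 - <<'E'
from h import *
for p in([.5452,.3848,.04],[.5452,.3848,.003],[.546,.44,.055],[.546,.43,.08]): print(proj('side',p),proj('top',p))
s=cv2.imread('pics/side1.png')
c,a,k=blob(red(s),(250,350,310,400)); print(cv2.boundingRect(k))
E
python3 -c "
import cv2;s=cv2.imread('pics/side1.png')[280:400,220:340];cv2.imwrite('pics/c2.png',cv2.resize(s,None,fx=5,fy=5,interpolation=0))"
```

```text
[280.56234253 353.80839518] [172.06958899 215.87366276]
[280.93995682 367.65394665] [176.42228118 217.55314698]
[277.56763074 380.77044509] [144.67624597 214.65381942]
[277.65866065 364.39823061] [145.49217789 213.41517983]
(269, 368, 26, 14)
```

View pics/c2.png

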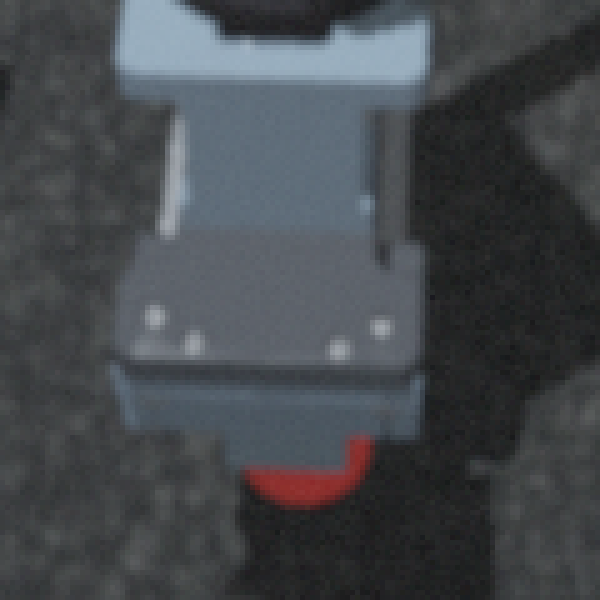

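Finger centre ≈277.4 against knob flange ≈281. Most of this is perspective (about 278.3 predicted), so the real offset is around 1 mm. Proceeding to the grasp.

Run:
```python
from h import *
k=[.5442,.3845]
print(arm.movel([*k,.0085],velocity=.06,stop_force=8))
s=sensors.get_state();print(s['ee_pos'],s['wrist_force'])
arm.set_gripper(.02,40)
s=sensors.get_state();print(s['ee_pos'],s['opening'],s['grip_force'],s['wrist_force'])
arm.movel([*k,.22],velocity=.2)
arm.move_ptp([.486,-.1095,.22],[np.pi,0,0])
arm.movel([.486,-.1095,.165],velocity=.1)
for n in('top','side'): cv2.imwrite(f'pics/{n}2.png',cams.capture(n))
s=sensors.get_state();print(s['time'],s['ee_pos'],s['ee_rot'],s['opening'],s['grip_force'],s['wrist_force'])
a=cv2.imread('pics/top2.png')[200:280,360:460]; b=cv2.imread('pics/side2.png')[90:190,260:360]
o=np.zeros((400,800,3),np.uint8);o[:320,:400]=cv2.resize(a,None,fx=4,fy=4,interpolation=0);o[:,400:]=cv2.resize(b,None,fx=4,fy=4,interpolation=0)
cv2.imwrite('pics/c3.png',o)
```

```text
False
[0.54447196 0.38467584 0.00869135] [ 0.48636734  0.02870898 -0.02389703]
[0.54424875 0.38455356 0.0086328 ] 0.031393413147453864 40.00007854658179 [-0.53916123  0.21898011 -0.68794123]
10.9083 [ 0.48667686 -0.10959193  0.16579688] [ 3.14113311e+00 -1.77657220e-03  1.62618701e-04] 0.03183052176048094 39.99950808822177 [ 0.2221438   0.22887437 -3.25107716]
```

View pics/c3.png

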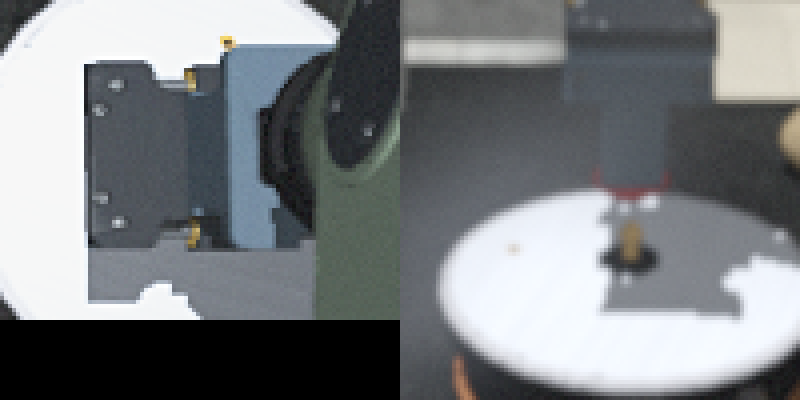

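Held squarely: the knob flange centre (~632) lines up with the stud (~631) in the side crop. Next I go down to contact, then press.

Run:
```python
from h import *
def st(l):
    s=sensors.get_state();print(l,round(s['time'],2),s['ee_pos'].round(4),s['wrist_force'].round(2),round(s['opening'],4),s['ft_torque'].round(2))
arm.set_gripper(.02,50); st('start')
xy=[.4860,-.1093]
r=arm.movel([*xy,.140],velocity=.06,stop_force=4); st(r)
if not r:
    r=arm.movel([*xy,.122],velocity=.02,stop_force=4); st(r)
arm.hold(.2); st('c')
```

```text
start 11.12 [ 0.4862 -0.1096  0.1655] [ 0.21 -0.03 -2.11] 0.0315 [-0.01  0.04 -0.06]
False 11.69 [ 0.4859 -0.1093  0.1397] [ 0.11  0.5  -0.97] 0.0314 [ 0.01  0.06 -0.02]
True 12.35 [ 0.4853 -0.1097  0.1263] [ 0.27 -1.24  0.29] 0.0311 [-0.27 -0.   -0.01]
c 12.55 [ 0.4851 -0.1097  0.1262] [ 0.69 -1.01  0.8 ] 0.0315 [-0.38 -0.04 -0.02]
```

Run:
```python
from h import *
def st(l):
    s=sensors.get_state();print(l,round(s['time'],2),s['ee_pos'].round(4),s['wrist_force'].round(2),round(s['opening'],4),s['ft_torque'].round(2)); return s
xy=[.4855,-.1097]
z=.1262
while z>.108:
    z-=.001
    r=arm.movel([*xy,z],velocity=.015,stop_force=25); s=st((round(z,4),r))
    if s['wrist_force'][2]>26 or r: break
```

```text
(0.1252, False) 12.8 [ 0.4855 -0.1098  0.1255] [ 0.05 -1.67  3.86] 0.0311 [-0.23  0.24 -0.02]
(0.1242, False) 13.05 [ 0.4856 -0.1097  0.1247] [-1.02 -1.22  4.11] 0.0314 [-0.22  0.28  0.01]
(0.1232, False) 13.3 [ 0.4855 -0.1098  0.1233] [-1.6  -1.07  3.65] 0.0315 [-0.36  0.18  0.04]
(0.1222, False) 13.55 [ 0.4847 -0.1091  0.1211] [-0.88 -0.15 -4.38] 0.0315 [ 0.04  0.   -0.05]
(0.1212, False) 13.8 [ 0.4851 -0.1094  0.1206] [-1.02  0.74 -4.12] 0.0314 [0.06 0.03 0.03]
(0.1202, False) 14.05 [ 0.4854 -0.1096  0.12  ] [ 0.28  1.22 -4.69] 0.0315 [ 0.05  0.02 -0.04]
(0.1192, False) 14.3 [ 0.4854 -0.1097  0.1192] [-0.22 -0.22 -3.4 ] 0.0314 [ 0.03  0.02 -0.04]
(0.1182, False) 14.55 [ 0.4856 -0.1097  0.119 ] [-2.3   0.15  3.34] 0.0315 [ 0.13  0.43 -0.02]
(0.1172, False) 14.8 [ 0.4856 -0.1097  0.1189] [-5.37  0.14 11.77] 0.0314 [ 0.22  0.85 -0.03]
(0.1162, False) 15.05 [ 0.4856 -0.1097  0.1189] [-6.36  0.9  17.86] 0.0313 [ 0.33  1.19 -0.  ]
(0.1152, False) 15.3 [ 0.4856 -0.1097  0.1189] [-8.89  1.44 23.88] 0.031 [0.46 1.56 0.03]
(0.1142, False) 15.55 [ 0.4856 -0.1097  0.1188] [-10.05   2.41  30.15] 0.0313 [ 0.53  1.94 -0.02]
```

Push peaked, then dropped at the click (~0.122), and hit firm stop at 0.1189, which matches the expected seat (0.1187). Holding the ~30 N press, then relaxing and lifting.

Run:
```python
from h import *
def st(l):
    s=sensors.get_state();print(l,round(s['time'],2),s['ee_pos'].round(4),s['ee_rot'].round(4),s['wrist_force'].round(2),round(s['opening'],4),s['ft_torque'].round(2)); return s
arm.hold(1.4); st('press')
arm.set_gripper(.02,60)
xy=[.4856,-.1097]
arm.movel([*xy,.119],velocity=.02); st('relaxed')
arm.movel([*xy,.139],velocity=.04); st('2cm'); arm.hold(.3); st('2cm')
for n in('top','side'): cv2.imwrite(f'pics/{n}3.png',cams.capture(n))
```

```text
press 16.95 [ 0.4857 -0.1097  0.1189] [3.1409e+00 3.0000e-04 3.0000e-04] [-9.23  2.17 29.7 ] 0.0313 [0.51 1.95 0.01]
relaxed 17.56 [ 0.4859 -0.1098  0.119 ] [3.1414e+00 2.4000e-03 3.0000e-04] [-0.65 -0.18  2.09] 0.0314 [0.06 0.11 0.  ]
2cm 18.21 [ 0.4855 -0.1097  0.139 ] [3.1416e+00 3.0000e-03 4.0000e-04] [-0.22  0.01 -5.3 ] 0.0312 [ 0.1   0.02 -0.  ]
2cm 18.51 [ 0.4855 -0.1097  0.1388] [-3.1415e+00  3.3000e-03  3.0000e-04] [ 0.17 -0.72 -3.6 ] 0.0313 [ 0.02 -0.    0.03]
```

View pics/side3.png

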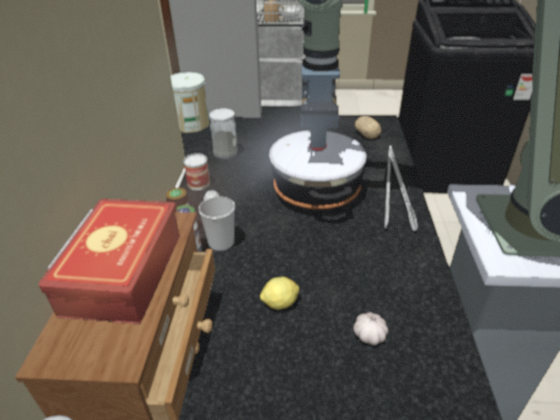

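The lid (centre ≈318,158) is coming up with the knob and the casserole has stayed put. I'll raise it to 10 cm.

Run:
```python
from h import *
xy=[.4856,-.1097]
arm.movel([*xy,.219],velocity=.06); arm.hold(.7)
s=sensors.get_state();print(round(s['time'],2),s['ee_pos'],s['ee_rot'],s['wrist_force'],s['opening'],s['dq'].round(3))
i=cams.capture('side');cv2.imwrite('pics/side4.png',i);cv2.imwrite('pics/c4.png',cv2.resize(i[60:220,220:420],None,fx=4,fy=3.75))
t=cams.capture('top');cv2.imwrite('pics/top4.png',t)
```

```text
20.79 [ 0.48561056 -0.10970694  0.21901142] [3.14156701e+00 2.88736008e-03 3.28711396e-04] [ 0.54921701  0.57049644 -4.63232819] 0.030940265940310414 [-0.001  0.     0.001  0.     0.     0.002]
```

View pics/c4.png

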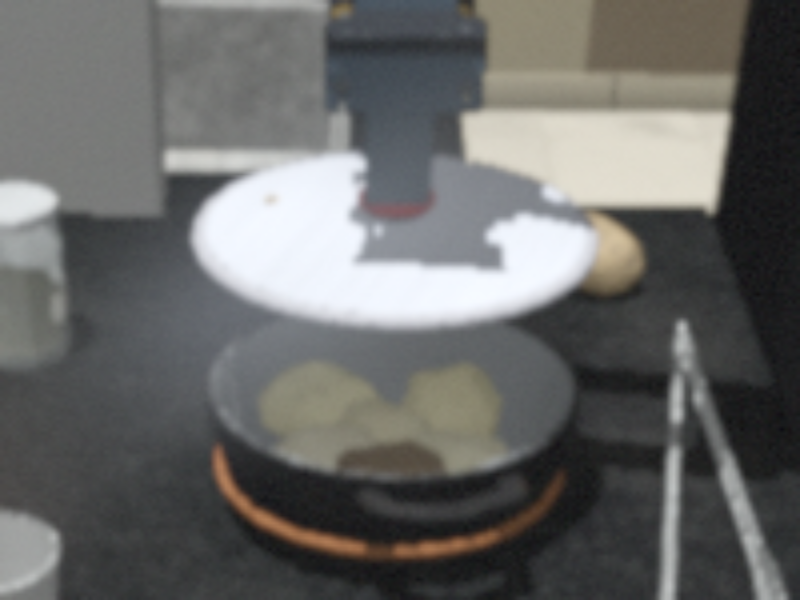

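View pics/top4.png

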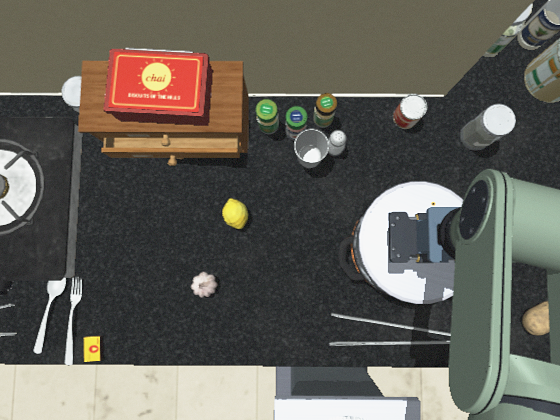

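The lid hangs level (side-crop edges ≈190,237 and 600,245, the same slope as the camera roll) about 10 cm up. The casserole, lemon, garlic and tumbler are unmoved.

```bash
python3 -c "
from cell import arm, cams, sensors, solver
print(arm.job_done())"
```

```text
the job is handed in; nothing more can be done
None
```

I clicked the knob onto the stud, kept about 30 N on it for 1.4 s, and handed the job in with the lid held level and still by its knob, about 10 cm above the casserole; nothing else appeared to move.

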